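# Refit the filter cassette in the bench dust extractor

## Robot

A 6-joint arm with a two-finger parallel gripper is mounted at the origin on the work surface. World frame = base frame: x ahead of the robot, y to its left, z up, the work surface at z = 0. Lengths are in m, angles in degrees, forces in N, time in s.
With the tool pointing down it reaches from about 0.225 to 0.725 m from the base axis. Payload 3.1 kg.
Tool frame: the origin (TCP) lies on the centre line of the jaws, within the pads' length; the fingertips stand 8 mm ahead of it and the grasp point (between the pads) lies 11 mm behind it; z points along the fingers, y is the line along which they close (so a half turn about z gives the same grasp; the last joint's range is limited). The gripper opens to 85 mm and grips with 20 to 120 N. Pads are 22 mm wide; open, the fingers measure 114 mm over their backs; the gripper's body (76 mm by 85 mm) begins 54 mm behind the grasp point. The pads swing forward as they close: fully open they stand 13 mm farther back than shut.
Start: joints at [69.11, 2.75, 5.684, 92.934, 0, 82.678], TCP at [0.123, 0.51, 0.239] pointing down, gripper open.
Joint ranges: [-166.93, 166.93], [-56.73, 111.36], [-69.38, 81.34], [-121.58, 131.49], [-85.45, 84.26], [-180, 180]. Speed limits (degrees/s): [159.86, 159.86, 180, 180, 180, 180].

## Interface

Orientations are given as a 3x3 rotation matrix whose columns are the frame's x, y, z axes.
In Python, from workcell import state, imaging, ctrl gives the robot as it stands.
- The arm moves only by the tool move_arm, never from a script. Its argument "increments" is a list of rows, each an object with "delta_pos": the shift along the tool's x, y, z in mm, a list of three; "roll": the turn about the tool's z in rad. In form: [{"delta_pos": [dx, dy, dz], "roll": roll}, ...]. A call has 1 to 10 rows; each row shifts and turns the commanded pose from where the row before left it, along the tool's axes as they then stand; what a row does not reach is not made up. A row lasts 1/10 s, in which the tool goes at most 50 mm and 8.59 degrees, less where a joint would pass 70% of its speed; a pose out of reach is approached as far as the arm can. A call is refused whole if a number of a shift passes 50 or a number of a turn 0.15, either way. A call with a gripper value outside its range is refused whole. "fingers" is the closure, from 0 (fully open) to 1 (shut), set as the call begins (left out, the last holds). The fingers move at their own pace and stop on an object; "grip_force" is the grip in N (left out, the last holds). Time passes only in rows, so rows that do not move let the fingers close. It gives the time, the measured TCP pose, the force, the opening and the grip force at its end, in the units of the state.
- state(): the state, without advancing time (a new reading comes with each control period).
- imaging.grab_frame(name): name is "side" or "top" or "wrist"; returns the picture (400x640x3 uint8, red, green, blue); there is no depth.
- imaging.get_calibration(name): a dict with "fx", "fy", "cx", "cy" (pixels), "camera_from_world" (4x4, takes a point from world to camera coordinates). Camera axes: x right, y up, looking along -z (the intrinsics and any distortion apply to the point x, -y, -z); pixel columns grow to the right and rows downward; lengths in m; the calibration is good to about 2 mm. A picture is of the moment at which its call begins: read the wrist's pose just before it. get_calibration takes no time and is no camera call; for the wrist camera it gives the pose at the moment of the call.
- ctrl.sign_off(): hands the job in; it is judged then, once.
The state is a dict: "clock": time; "joint_pos": joint angles; "qd": joint speeds; "joint_torque": joint torques, N m; "ee_pos": TCP position; "tcp_rot": TCP orientation; "contact_force": force on the tool from outside, world axes, zero at the start; "torque": the same for the moment, N m; "finger_gap": finger opening in m; "finger_force": force on a finger pad.
Only numpy, scipy, OpenCV 4.12 (cv2) and the standard library are available. Lean on these libraries where they do the work, as an engineer would, in place of code of your own. Each camera call takes 0.05 s, during which the arm holds its last target. There are 200 camera calls.

## Task

Put the filter cassette back into the top of the dust extractor: hook its thin tongue edge under the steel retaining lip at the back of the bay and push it lightly home, swing the front edge down, and press it until the spring catch snaps over it and the cassette lies flat and fully seated. Work slowly and by feel: the plastic frame cracks if it is forced against the extractor. Leave the other things on the bench where they are, and let go when it is in.

Things in the scene. Friction and masses are not known exactly. Their poses are not given: they have to be found in the camera images.
- filter: The filter cassette, lying flat on the bench, grip up: black plastic frame with white pleats, 160 (x) x 120 (y) mm, 18 thick, 0.2 to 0.4 kg. Origin: centre of its underside; x towards the tongue, z up through the grip. Its last 14 mm at +x is the tongue, only 9 thick, flush with the underside. Its first 36 mm at -x is a solid plastic land to press on.
- filter_grip (a point): Grip rib on the cassette's middle: 12 mm thick (x), 56 long (y), standing from 18 to 54 above the underside. The point lies on its middle, 42 mm above the underside; pinch it across its thickness.
- filter_tongue (a point): Middle of the lower edge of the tongue's tip: 80 mm from the cassette's centre along its +x, at its underside.
- filter_front (a point): Middle of the lower edge of the cassette's front (thick, square) edge: 80 mm from its centre along its -x, at its underside.
- extractor: Bench dust extractor, fixed: grey steel box 230 x 172 mm, side walls 129 high, hose spigot at +x. Origin: centre of its underside; x from the catch (front) to the lip (back). In its open top a steel rack carries ledge, lip and catch. The rack is clamped through slotted holes and may sit up to 8 mm forward or back (x) of its middle: not in these readings, to be found by feel.
- bay_seat (a point): Centre of the bay at ledge height, 115 mm above the bench, for a rack at its middle; axes as the extractor's. On the ledge the cassette's underside rests; it is 44 mm deep at the back, 12 elsewhere. Bay: back wall x +81 mm, front wall -81 (2 mm play for the cassette), sides y +-64. Front wall rises 8 above the ledge. A total contact force over 40 N on the cassette in the bay cracks it.
- catch (a joint): Spring catch amid the rack's front wall, 40 mm wide: 0 = out over the bay, to 0.009 m pushed back; 2 N at 0, 0.35 N more per mm. Nose: 5 mm inside the wall, underside 18.8 mm above the ledge; ramp above it leaning outwards at 60 degrees, top 33 above the ledge. The cassette's front edge pushes it back 4 mm going down; with 6 to 10 N there it snaps out over the edge; press slowly, it gives suddenly.
- bay_lip (a point): Middle of the free edge of the steel retaining lip, at its underside, for a rack at its middle: x +72 mm from the bay centre, 12.5 mm above the ledge. The lip is 3 mm thick, as wide as the bay, and covers the last 9 mm before the back wall. Tilted 13 to 19 degrees, tongue down, the cassette clears the catch and its tongue goes fully under the lip.
- club_head: Bystander: black golf driver head, about 105 mm wide and 57 high (with a short neck). Origin under its middle.
- tape_roll: Bystander: roll of paper tape lying flat, 100 mm across, 25 high. Origin under its middle.
- solvent: Bystander: white bottle, 60 mm across, 160 high. Origin under its middle.
- screwdriver: Bystander: screwdriver lying on the bench, handle to its -x. Origin under its middle.
Not all that is in view belongs to the job. Leave any green or yellow look-alike of the filter alone.

How it is judged:
By the outcome, as a careful person would: the job done as asked, in the order asked, and still so for the second after the job is handed in, with the robot touching nothing.
It also fails if it takes over 59 s, if anything falls off the work surface, if the arm or the gripper's body presses on something with over 40 N, if the wrist force passes 120 N, or if a joint passes its speed limit or range.

## Working session

There is one attempt and no reset: what is moved stays moved. The work goes in short steps, Python scripts to look and compute and a tool call to move; the robot and the scene stay as the last step left them, time stands still between calls to the robot, and variables do not carry over. Pictures are saved under pics/ and viewed, at most 10 in all, crops included, and the job is handed in when it is done.

Besides the shell and the picture viewer there is one more tool, called after "Emit:" as name([rows], argument=value, ...), one row to a line, values as JSON. move_arm: Moves the arm, as the interface text tells. Its arguments: {"type":"object","properties":{"increments":{"type":"array","items":{"type":"object","properties":{"delta_pos":{"type":"array","items":{"type":"number"}},"roll":{"type":"number"}}}},"fingers":{"type":"number"},"grip_force":{"type":"number"}},"required":["increments"]}

```bash
ls; mkdir -p pics
python3 - <<'E'
from workcell import state, imaging
import cv2
print(state())
for n in("top","side"):
    im=imaging.grab_frame(n); cv2.imwrite(f"pics/{n}0.png",im[:,:,::-1])
    c=imaging.get_calibration(n); print(n,c)
E
```

```text
pics
{'clock': 0.0, 'joint_pos': array([ 6.91098084e+01,  2.79235362e+00,  5.58990314e+00,  9.29335446e+01,
       -5.47880352e-04,  8.26785828e+01]), 'qd': array([ 0.00940793, -0.05164476,  0.020891  , -0.04470976, -0.07077534,
       -0.05583017]), 'joint_torque': array([ 3.23510276e-04, -3.38783956e+01,  3.20013893e+01,  2.03989696e-02,
       -8.44300894e-05,  7.21170323e-06]), 'ee_pos': array([0.12296104, 0.50977706, 0.23810708]), 'tcp_rot': array([[-9.72088886e-01,  2.34611373e-01, -8.37425515e-04],
       [ 2.34612685e-01,  9.72086393e-01, -2.22094452e-03],
       [ 2.92991105e-04, -2.35542613e-03, -9.99997183e-01]]), 'contact_force': array([-0.15562669,  0.24181032, -0.57428521]), 'torque': array([-0.00164166, -0.02208636, -0.04195069]), 'finger_force': 0.0, 'finger_gap': 0.08530934277827176}
top {'fx': 375.3776494686682, 'fy': 375.3776494686682, 'cx': 323.73326407700006, 'cy': 188.7360750930936, 'camera_from_world': array([[-0.01177704, -0.99983281, -0.01398754,  0.00240025],
       [ 0.99656826, -0.01288249,  0.08176645, -0.5034467 ],
       [-0.08193298, -0.01297657,  0.99655336, -1.26521256],
       [ 0.        ,  0.        ,  0.        ,  1.        ]])}
side {'fx': 397.90246654590686, 'fy': 397.90246654590686, 'cx': 325.53078591072756, 'cy': 193.8972014281826, 'camera_from_world': array([[ 0.87822618, -0.47807413, -0.01280274, -0.41909142],
       [ 0.31648203,  0.56089335,  0.76500835, -0.24209543],
       [-0.35854972, -0.67590219,  0.6438931 , -1.23286568],
       [ 0.        ,  0.        ,  0.        ,  1.        ]])}
```

View pics/top0.png

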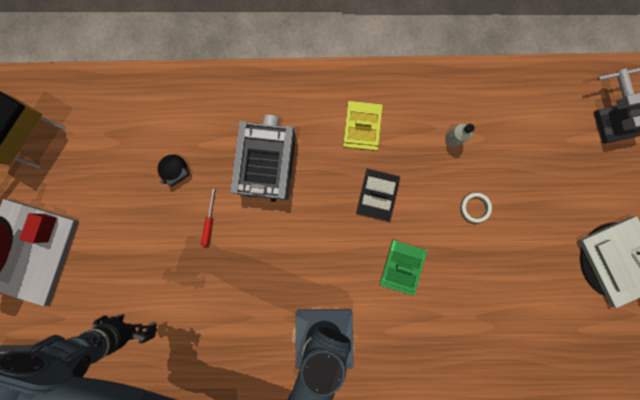

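View pics/side0.png

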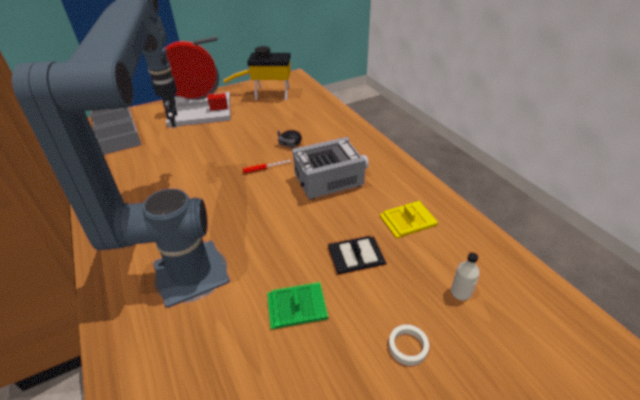

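The top view shows the black filter around (378,195) with its tongue end up (+x) and its land at the bottom. The extractor is around (263,160), spigot up at (272,119). The side view agrees. The look-alikes are green at (404,267) and yellow at (363,125).

Run:
```python
import cv2
im=cv2.imread("pics/top0.png")[108:230,225:410]
cv2.imwrite("pics/z.png",cv2.resize(im,None,fx=4,fy=4,interpolation=cv2.INTER_CUBIC))
```

```text
(no output)
```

View pics/z.png

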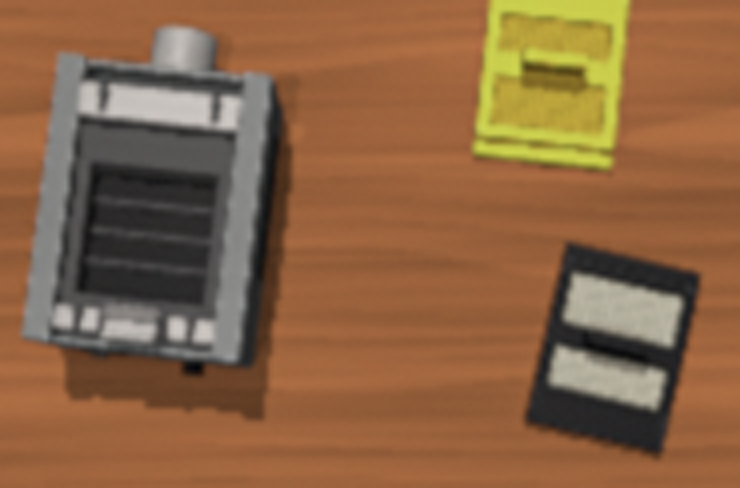

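The crop shows the filter corners at zoom pixels (568,242), (700,272), (660,456) and (526,424), with the wide land at the bottom. The extractor's top corners are near (58,54), (270,74), (243,365) and (24,338).

```bash
cat > h.py <<'E'
import numpy as np
from scipy.optimize import least_squares
def proj(c,P):
    P=np.atleast_2d(P); T=c["camera_from_world"]; q=P@T[:3,:3].T+T[:3,3]
    return np.c_[c["cx"]+c["fx"]*q[:,0]/-q[:,2], c["cy"]-c["fy"]*q[:,1]/-q[:,2]]
def fit(c,L,uv,x0):
    L=np.array(L,float); uv=np.array(uv,float)
    def W(p): 
        s,k=np.sin(p[2]),np.cos(p[2]); return np.c_[p[0]+k*L[:,0]-s*L[:,1],p[1]+s*L[:,0]+k*L[:,1],L[:,2]]
    r=least_squares(lambda p:(proj(c,W(p))-uv).ravel(),x0); return r.x,np.abs(r.fun).max()
E
python3 - <<'E'
from h import *
from workcell import imaging
c=imaging.get_calibration("top")
z=lambda a:(np.array(a,float)+.5)/4-.5+[225,108]
p,e=fit(c,[[.08,.06,.009],[.08,-.06,.009],[-.08,-.06,.018],[-.08,.06,.018]],z([(568,242),(700,272),(660,456),(526,424)]),[.5,-.1,-.2])
print("filter",p,np.degrees(p[2]),e)
p,e=fit(c,[[.115,.086,.129],[.115,-.086,.129],[-.115,-.086,.129],[-.115,.086,.129]],z([(58,54),(270,74),(243,365),(24,338)]),[.5,.2,-.1])
print("extr",p,np.degrees(p[2]),e)
E
```

```text
filter [ 0.48155062 -0.18984659 -0.24670041] -14.13489220074552 0.5883498943444465
extr [ 0.59054258  0.18958766 -0.11050631] -6.331545272127717 0.8071283055208767
```

Emit:
move_arm([
  {"delta_pos": [-30,-35,0]},
  {"delta_pos": [-30,-35,0]},
  {"delta_pos": [-30,-35,0]},
  {"delta_pos": [-30,-35,0]},
  {"delta_pos": [-30,-35,0]},
  {"delta_pos": [-30,-35,0]},
  {"delta_pos": [-30,-35,0]},
  {"delta_pos": [-30,-35,0]},
  {"delta_pos": [-30,-35,0]},
  {"delta_pos": [-30,-35,0]},
], fingers=0)

```text
schema error: expected keys delta_pos, roll
```

Emit:
move_arm([
  {"delta_pos": [-30,-35,0]},
  {"delta_pos": [-30,-35,0]},
  {"delta_pos": [-30,-35,0]},
  {"delta_pos": [-30,-35,0]},
  {"delta_pos": [-30,-35,0]},
  {"delta_pos": [-30,-35,0]},
  {"delta_pos": [-32,-36,0]},
  {"delta_pos": [0,0,0]},
  {"delta_pos": [0,0,0]},
])

```text
schema error: expected keys delta_pos, roll
```

Run:
```python
from h import *
from workcell import state, imaging
import cv2
s=state(); print(s["clock"],s["ee_pos"],s["tcp_rot"],s["joint_pos"])
c=imaging.get_calibration("wrist")
im=imaging.grab_frame("wrist"); cv2.imwrite("pics/w1.png",im[:,:,::-1]); np.save("w1.npy",c,allow_pickle=True)
```

```text
0.1 [0.12296497 0.50981311 0.23822769] [[-9.72089918e-01  2.34607155e-01 -8.21182730e-04]
 [ 2.34608366e-01  9.72087891e-01 -2.01189710e-03]
 [ 3.26256331e-04 -2.14840123e-03 -9.99997639e-01]] [6.91088111e+01 2.78649176e+00 5.59760390e+00 9.29355852e+01
 2.85141162e-03 8.26773271e+01]
```

View pics/w1.png

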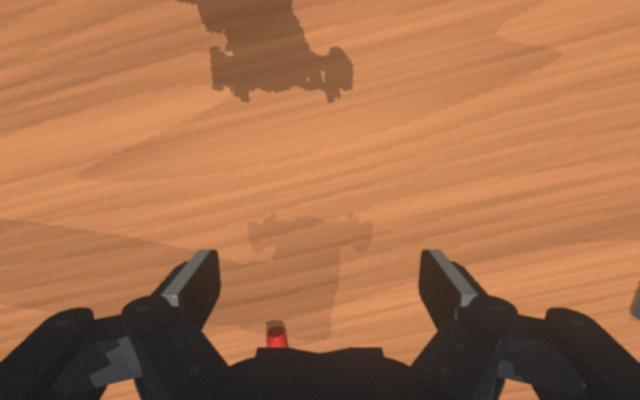

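The wrist picture shows only bare bench and the open fingers at about (200,280) and (440,280), because the arm had not moved. Every row needs the roll key.

Emit:
move_arm([
  {"delta_pos": [-30,-35,0],"roll": 0},
  {"delta_pos": [-30,-35,0],"roll": 0},
  {"delta_pos": [-30,-35,0],"roll": 0},
  {"delta_pos": [-30,-35,0],"roll": 0},
  {"delta_pos": [-30,-35,0],"roll": 0},
  {"delta_pos": [-30,-35,0],"roll": 0},
  {"delta_pos": [-30,-35,0],"roll": 0},
  {"delta_pos": [-30,-35,0],"roll": 0},
  {"delta_pos": [-30,-35,0],"roll": 0},
  {"delta_pos": [-30,-35,0],"roll": 0},
], fingers=0)

```text
clock: 1.15
ee_pos: [0.333, 0.098, 0.2392]
tcp_rot: [[-0.972, 0.234, 0.001], [0.234, 0.972, 0.0], [-0.001, 0.0, -1.0]]
contact_force: [0.9, 0.7, -0.4]
finger_gap: 0.0853
finger_force: 0.0
```

Emit:
move_arm([
  {"delta_pos": [-30,-35,0],"roll": 0},
  {"delta_pos": [-30,-35,0],"roll": 0},
  {"delta_pos": [-30,-35,0],"roll": 0},
  {"delta_pos": [-30,-35,0],"roll": 0},
  {"delta_pos": [-30,-35,0],"roll": 0},
  {"delta_pos": [-30,-35,0],"roll": 0},
  {"delta_pos": [0,0,0],"roll": 0},
  {"delta_pos": [0,0,0],"roll": 0},
])

```text
clock: 1.95
ee_pos: [0.458, -0.1471, 0.2383]
tcp_rot: [[-0.972, 0.237, -0.002], [0.237, 0.972, 0.002], [0.003, 0.001, -1.0]]
contact_force: [-0.0, 1.2, 0.7]
finger_gap: 0.0852
finger_force: 0.0
```

Run:
```python
from h import *
from workcell import state, imaging
import cv2
s=state(); print(s["clock"],s["ee_pos"],s["tcp_rot"],s["joint_pos"])
c=imaging.get_calibration("wrist")
im=imaging.grab_frame("wrist"); cv2.imwrite("pics/w1.png",im[:,:,::-1]); np.save("w1.npy",c,allow_pickle=True)
```

```text
1.95 [ 0.45798088 -0.14713367  0.2382584 ] [[-0.97161511  0.23655467 -0.00244347]
 [ 0.23655118  0.97161765  0.00163531]
 [ 0.00276096  0.00101089 -0.99999568]] [-2.58198469e+01 -3.62961330e+00 -7.78606946e-01  9.30178394e+01
  2.33662329e-02 -1.21366705e+01]
```

View pics/w1.png

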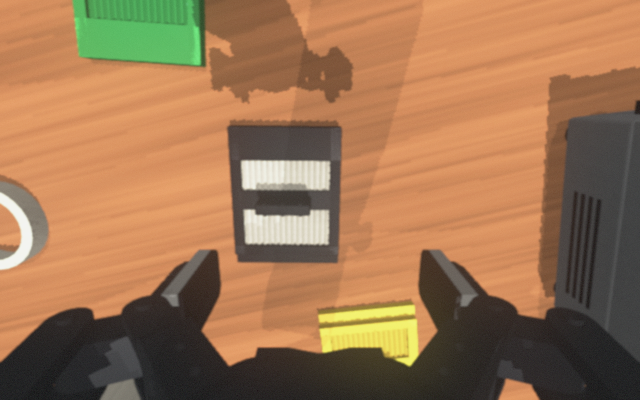

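The wrist view shows the filter with its land at the top (towards the robot) and its tongue at the bottom. Its corners are at (229,126), (341,125), (339,262) and (238,262).

Run:
```python
from h import *
c=np.load("w1.npy",allow_pickle=True).item()
uv=[(229,126),(341,125),(339,262),(238,262)]
p,e=fit(c,[[-.08,-.06,.018],[-.08,.06,.018],[.08,.06,.009],[.08,-.06,.009]],uv,[.48,-.19,-.25])
print(p,np.degrees(p[2]),e)
R=np.array([[-.9716,.23655],[.23655,.9716]])
print("tool delta mm",R.T@(p[:2]-[.45798,-.14713])*1e3)
print(proj(c,[[p[0],p[1],.054]]))
```

```text
[ 0.48086783 -0.19047599 -0.2402797 ] -13.767012533779342 1.8487512386772664
tool delta mm [-32.49130545 -36.70084974]
[[283.18374918 209.36533781]]
```

Emit:
move_arm([
  {"delta_pos": [-17,-18,20],"roll": 0},
  {"delta_pos": [-16,-19,30],"roll": 0},
  {"delta_pos": [0,0,35],"roll": 0},
  {"delta_pos": [0,0,35],"roll": 0},
  {"delta_pos": [0,0,30],"roll": 0},
  {"delta_pos": [0,0,25],"roll": 0},
  {"delta_pos": [0,0,15],"roll": 0},
  {"delta_pos": [0,0,10],"roll": 0},
  {"delta_pos": [0,0,8],"roll": 0},
  {"delta_pos": [0,0,0],"roll": 0},
])

```text
clock: 3.0
ee_pos: [0.4814, -0.1894, 0.0309]
tcp_rot: [[-0.972, 0.234, -0.001], [0.234, 0.972, 0.0], [0.001, 0.0, -1.0]]
contact_force: [-0.2, -0.1, -0.3]
finger_gap: 0.0858
finger_force: 0.0
```

Emit:
move_arm([
  {"delta_pos": [0,0,0],"roll": 0},
  {"delta_pos": [0,0,0],"roll": 0},
  {"delta_pos": [0,0,0],"roll": 0},
  {"delta_pos": [0,0,0],"roll": 0},
  {"delta_pos": [0,0,0],"roll": 0},
  {"delta_pos": [0,0,0],"roll": 0},
  {"delta_pos": [0,0,0],"roll": 0},
], fingers=1, grip_force=30)

```text
clock: 3.7
ee_pos: [0.4829, -0.1911, 0.0328]
tcp_rot: [[-0.972, 0.235, 0.002], [0.235, 0.972, -0.002], [-0.003, -0.001, -1.0]]
contact_force: [-0.8, -0.3, 5.2]
finger_gap: 0.0554
finger_force: 34.2
```

Run:
```python
from workcell import state, imaging
import cv2
s=state(); print(s)
cv2.imwrite("pics/w2.png",imaging.grab_frame("wrist")[:,:,::-1])
```

```text
{'clock': 3.7, 'joint_pos': array([-2.89898681e+01,  5.08782368e+00, -1.56184846e+01,  6.91287200e+01,
       -1.46188815e-02, -1.54108288e+01]), 'qd': array([ 0.04486512, -0.00447966,  0.01506153,  0.07232009,  0.0576554 ,
       -0.06295905]), 'joint_torque': array([ 3.14896144e-01, -3.11384547e+01,  2.80167496e+01, -1.33631160e-01,
        1.97128085e-01,  1.62493828e-02]), 'ee_pos': array([ 0.48285072, -0.19114366,  0.03284411]), 'tcp_rot': array([[-0.97204363,  0.23478809,  0.00239488],
       [ 0.23478469,  0.97204605, -0.00161864],
       [-0.00270797, -0.00101111, -0.99999582]]), 'contact_force': array([-0.8440501 , -0.34753416,  5.24597861]), 'torque': array([-0.03080374,  0.10758405, -0.02208543]), 'finger_force': 34.22980606555939, 'finger_gap': 0.05539516229698991}
```

View pics/w2.png

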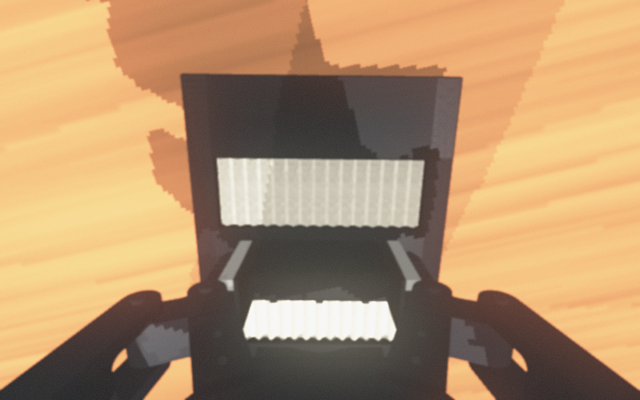

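The filter is gripped by its rib ends: the opening is 55.4 mm and the land is at (320,110). Lift and turn it.

Emit:
move_arm([
  {"delta_pos": [0,0,-10],"roll": 0},
  {"delta_pos": [0,0,-20],"roll": 0},
  {"delta_pos": [0,0,-30],"roll": 0.1},
  {"delta_pos": [0,0,-30],"roll": 0.14},
  {"delta_pos": [0,0,-30],"roll": 0.14},
  {"delta_pos": [0,0,-30],"roll": 0.14},
  {"delta_pos": [0,0,-30],"roll": 0.14},
  {"delta_pos": [0,0,-20],"roll": 0.14},
  {"delta_pos": [0,0,0],"roll": 0.14},
  {"delta_pos": [0,0,0],"roll": 0.14},
], grip_force=60)

```text
clock: 4.75
ee_pos: [0.4818, -0.1902, 0.2317]
tcp_rot: [[-0.246, 0.969, 0.0], [0.969, 0.246, 0.0], [0.0, 0.0, -1.0]]
contact_force: [-0.7, -0.2, -3.0]
finger_gap: 0.0548
finger_force: 64.8
```

Emit:
move_arm([
  {"delta_pos": [0,0,0],"roll": 0.14},
  {"delta_pos": [0,0,0],"roll": 0.14},
  {"delta_pos": [0,0,0],"roll": 0.08},
  {"delta_pos": [0,0,0],"roll": 0},
  {"delta_pos": [0,0,0],"roll": 0},
])

```text
clock: 5.25
ee_pos: [0.4813, -0.19, 0.2306]
tcp_rot: [[0.104, 0.995, -0.002], [0.995, -0.104, 0.001], [0.001, -0.002, -1.0]]
contact_force: [0.1, -0.2, -2.5]
finger_gap: 0.0547
finger_force: 64.7
```

Run:
```python
from h import *
from workcell import state
s=state(); print(s["clock"],s["ee_pos"],s["joint_pos"],s["contact_force"],s["torque"],s["finger_gap"])
print(s["tcp_rot"]); t=np.array([.5738,.0395,.215]); print(s["tcp_rot"].T@(t-s["ee_pos"])*1e3)
```

```text
5.25 [ 0.4813439  -0.19004743  0.23055736] [-2.89780615e+01  1.63444092e+00  3.53673417e+00  9.20099289e+01
  8.28665823e-03  6.69979613e+01] [ 0.06601759 -0.22458981 -2.47532823] [-0.06539886  0.01517165 -0.05546392] 0.054731070643174375
[[ 1.04113083e-01  9.94564221e-01 -1.57333547e-03]
 [ 9.94565088e-01 -1.04111533e-01  1.03665434e-03]
 [ 8.67216951e-04 -1.67271381e-03 -9.99998225e-01]]
[237.9122586   68.0810137   15.64983349]
```

Emit:
move_arm([
  {"delta_pos": [30,8,0],"roll": 0},
  {"delta_pos": [40,12,0],"roll": 0},
  {"delta_pos": [40,12,0],"roll": 0},
  {"delta_pos": [40,12,0],"roll": 0},
  {"delta_pos": [40,12,0],"roll": 0},
  {"delta_pos": [30,8,10],"roll": 0},
  {"delta_pos": [18,4,20],"roll": 0},
  {"delta_pos": [0,0,20],"roll": 0},
  {"delta_pos": [0,0,10],"roll": 0},
  {"delta_pos": [0,0,0],"roll": 0},
])

```text
clock: 6.25
ee_pos: [0.5729, 0.0391, 0.1687]
tcp_rot: [[0.105, 0.994, -0.005], [0.994, -0.105, 0.0], [-0.0, -0.005, -1.0]]
contact_force: [-0.0, -0.6, -2.8]
finger_gap: 0.0549
finger_force: 64.8
```

Emit:
move_arm([
  {"delta_pos": [0,0,2],"roll": 0},
  {"delta_pos": [0,0,2],"roll": 0},
  {"delta_pos": [0,0,0],"roll": 0},
  {"delta_pos": [0,0,0],"roll": 0},
], grip_force=22)

```text
clock: 6.65
ee_pos: [0.575, 0.0388, 0.1682]
tcp_rot: [[0.106, 0.994, 0.001], [0.994, -0.106, -0.0], [0.0, 0.001, -1.0]]
contact_force: [-0.0, 0.5, -2.9]
finger_gap: 0.0544
finger_force: 64.8
```

Run:
```python
from workcell import state,imaging
import cv2,numpy as np
s=state(); print(s["ee_pos"],s["contact_force"],s["torque"],s["finger_gap"],s["tcp_rot"][:,0])
a=imaging.grab_frame("wrist")[:,:,::-1]; b=imaging.grab_frame("side")[:,:,::-1][120:270,230:470]
cv2.imwrite("pics/c3.png",np.vstack([cv2.resize(a,(400,250)),cv2.resize(b,(400,250),interpolation=cv2.INTER_CUBIC)]))
```

```text
[0.5750048  0.0387966  0.16819011] [-0.04149414  0.48426636 -2.87397479] [-0.03455847 -0.01992982  0.00852061] 0.05436039115648387 [1.06258539e-01 9.94338530e-01 1.01623743e-04]
```

View pics/c3.png

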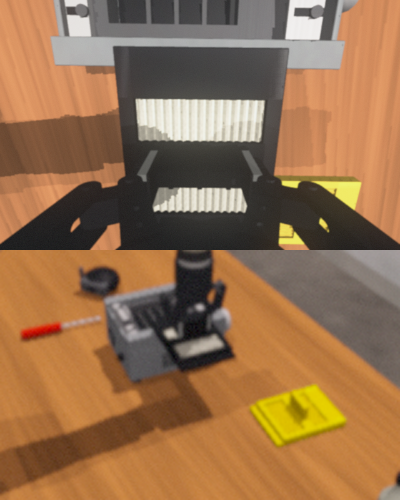

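The front land's edge (row ~47) overlaps the side wall's top (rows 38–62), with no contact yet. The grip force has not dropped, so I'm sending it again together with fingers.

Emit:
move_arm([
  {"delta_pos": [0,0,2],"roll": 0},
  {"delta_pos": [0,0,0],"roll": 0},
  {"delta_pos": [0,0,0],"roll": 0},
], fingers=1, grip_force=22)

```text
clock: 7.05
ee_pos: [0.5745, 0.0391, 0.1651]
tcp_rot: [[0.106, 0.994, -0.0], [0.994, -0.106, 0.0], [-0.0, -0.0, -1.0]]
contact_force: [-1.6, 0.5, -2.8]
finger_gap: 0.0543
finger_force: 64.8
```

Emit:
move_arm([
  {"delta_pos": [0,0,2],"roll": 0},
  {"delta_pos": [0,0,0],"roll": 0},
])

```text
clock: 7.25
ee_pos: [0.5744, 0.0392, 0.1629]
tcp_rot: [[0.106, 0.994, -0.001], [0.994, -0.106, 0.0], [-0.0, -0.001, -1.0]]
contact_force: [-0.7, -0.8, -2.4]
finger_gap: 0.0547
finger_force: 64.8
```

Emit:
move_arm([
  {"delta_pos": [0,0,2],"roll": 0},
  {"delta_pos": [0,0,0],"roll": 0},
])

```text
clock: 7.45
ee_pos: [0.5747, 0.0391, 0.1618]
tcp_rot: [[0.106, 0.994, 0.001], [0.994, -0.106, 0.0], [0.0, 0.001, -1.0]]
contact_force: [-0.3, -0.1, -1.2]
finger_gap: 0.0547
finger_force: 65.0
```

Emit:
move_arm([
  {"delta_pos": [0,0,1.5],"roll": 0},
  {"delta_pos": [0,0,0],"roll": 0},
])

```text
clock: 7.65
ee_pos: [0.5747, 0.0388, 0.1612]
tcp_rot: [[0.106, 0.994, 0.001], [0.994, -0.106, -0.0], [-0.0, 0.001, -1.0]]
contact_force: [-2.0, -1.9, 5.0]
finger_gap: 0.0543
finger_force: 65.6
```

Emit:
move_arm([
  {"delta_pos": [0,0,1.5],"roll": 0},
  {"delta_pos": [0,0,0],"roll": 0},
])

```text
clock: 7.85
ee_pos: [0.5747, 0.0386, 0.1606]
tcp_rot: [[0.106, 0.994, 0.002], [0.994, -0.106, -0.001], [-0.001, 0.002, -1.0]]
contact_force: [-3.6, -3.6, 8.5]
finger_gap: 0.0545
finger_force: 66.1
```

Emit:
move_arm([
  {"delta_pos": [0,0,1.5],"roll": 0},
  {"delta_pos": [0,0,0],"roll": 0},
])

```text
clock: 8.05
ee_pos: [0.5749, 0.0381, 0.1597]
tcp_rot: [[0.106, 0.994, 0.003], [0.994, -0.106, -0.002], [-0.002, 0.003, -1.0]]
contact_force: [-4.9, -4.8, 9.6]
finger_gap: 0.0549
finger_force: 66.3
```

Emit:
move_arm([
  {"delta_pos": [0,0,1.5],"roll": 0},
  {"delta_pos": [0,0,0],"roll": 0},
])

```text
clock: 8.25
ee_pos: [0.575, 0.0373, 0.1582]
tcp_rot: [[0.107, 0.994, 0.003], [0.994, -0.107, -0.004], [-0.003, 0.003, -1.0]]
contact_force: [-4.4, -6.2, 9.4]
finger_gap: 0.0547
finger_force: 66.4
```

Emit:
move_arm([
  {"delta_pos": [0,0,1],"roll": 0},
  {"delta_pos": [0,0,1],"roll": 0},
  {"delta_pos": [0,0,1],"roll": 0},
  {"delta_pos": [0,0,1],"roll": 0},
  {"delta_pos": [0,0,0],"roll": 0},
])

```text
clock: 8.75
ee_pos: [0.5753, 0.0358, 0.155]
tcp_rot: [[0.108, 0.994, 0.004], [0.994, -0.108, -0.007], [-0.006, 0.004, -1.0]]
contact_force: [-5.9, -9.1, 10.9]
finger_gap: 0.055
finger_force: 67.0
```

Emit:
move_arm([
  {"delta_pos": [0,0,1],"roll": 0},
  {"delta_pos": [0,0,1],"roll": 0},
  {"delta_pos": [0,0,1],"roll": 0},
  {"delta_pos": [0,0,1],"roll": 0},
  {"delta_pos": [0,0,1],"roll": 0},
  {"delta_pos": [0,0,1],"roll": 0},
  {"delta_pos": [0,0,0],"roll": 0},
])

```text
clock: 9.45
ee_pos: [0.5759, 0.0342, 0.1496]
tcp_rot: [[0.109, 0.994, 0.005], [0.994, -0.109, -0.01], [-0.009, 0.006, -1.0]]
contact_force: [-5.1, -12.0, 12.5]
finger_gap: 0.0552
finger_force: 67.9
```

Emit:
move_arm([
  {"delta_pos": [0,0,1],"roll": 0},
  {"delta_pos": [0,0,1],"roll": 0},
  {"delta_pos": [0,0,1],"roll": 0},
  {"delta_pos": [0,0,1],"roll": 0},
  {"delta_pos": [0,0,1],"roll": 0},
  {"delta_pos": [0,0,1],"roll": 0},
  {"delta_pos": [0,0,1],"roll": 0},
  {"delta_pos": [0,0,0],"roll": 0},
])

```text
clock: 10.25
ee_pos: [0.5763, 0.0328, 0.1427]
tcp_rot: [[0.11, 0.994, 0.006], [0.994, -0.11, -0.013], [-0.012, 0.007, -1.0]]
contact_force: [-3.9, -15.5, 12.4]
finger_gap: 0.0549
finger_force: 68.5
```

Emit:
move_arm([
  {"delta_pos": [0,0,-3],"roll": 0},
  {"delta_pos": [0,0,-10],"roll": 0},
  {"delta_pos": [0,0,-20],"roll": 0},
  {"delta_pos": [0,0,-30],"roll": 0},
  {"delta_pos": [0,0,-10],"roll": 0},
  {"delta_pos": [0,0,0],"roll": 0},
])

```text
clock: 10.85
ee_pos: [0.5759, 0.0395, 0.2131]
tcp_rot: [[0.105, 0.994, 0.004], [0.994, -0.105, 0.0], [0.001, 0.004, -1.0]]
contact_force: [-0.0, -0.2, -2.7]
finger_gap: 0.0548
finger_force: 67.0
```

Run:
```python
from h import *
from workcell import state,imaging
import cv2
s=state(); print(s["clock"],s["ee_pos"],s["contact_force"],s["torque"],s["finger_gap"]); print(s["tcp_rot"])
c=imaging.get_calibration("wrist"); np.save("w4.npy",c,allow_pickle=True)
cs=imaging.get_calibration("side")
a=imaging.grab_frame("wrist")[:,:,::-1]
b=imaging.grab_frame("side")[:,:,::-1]
u=proj(cs,s["ee_pos"])[0].astype(int); print(u)
b=b[u[1]-50:u[1]+50,u[0]-80:u[0]+80]
cv2.imwrite("pics/c4.png",np.vstack([cv2.resize(a,(480,300)),cv2.resize(b,(480,300),interpolation=cv2.INTER_CUBIC)]))
# predicted wrist pixels of front top corners for tilts
R=s["tcp_rot"]
for t in (12,14,16,18,20):
    for h in (.042,.045):
        q=np.radians(t); P=[]
        for X,Y,Z in[(-.08,-.06,.018),(-.08,.06,.018),(-.044,-.06,.018)]:
            x,z=X,Z-h      # cassette frame rel. to pivot; tongue(+x) down by t
            xx=x*np.cos(q)+z*np.sin(q)*-1*-1 if 0 else x*np.cos(q)+z*np.sin(q)
            zz=-x*np.sin(q)+z*np.cos(q)
            # tool: cassette x=-tool x, cassette y=tool y, up=-tool z ; pivot h-33mm behind TCP
            P.append(s["ee_pos"]+R@np.array([-xx,Y,-zz-(h-.0328)]))
        print(t,h,proj(c,np.array(P)).round().tolist())
```

```text
10.85 [0.5759306  0.03954065 0.21310942] [-0.01668796 -0.16265492 -2.73567651] [ 0.01696752 -0.0478595  -0.0234867 ] 0.054786277864589714
[[ 1.05313130e-01  9.94430781e-01  4.07028307e-03]
 [ 9.94438835e-01 -1.05315267e-01  3.13543223e-04]
 [ 7.40459979e-04  4.01462733e-03 -9.99991667e-01]]
[345 156]
12 0.042 [[161.0, 59.0], [485.0, 59.0], [179.0, 151.0]]
12 0.045 [[160.0, 57.0], [485.0, 58.0], [179.0, 150.0]]
14 0.042 [[157.0, 58.0], [489.0, 58.0], [178.0, 151.0]]
14 0.045 [[156.0, 55.0], [489.0, 56.0], [177.0, 149.0]]
16 0.042 [[153.0, 56.0], [493.0, 57.0], [176.0, 150.0]]
16 0.045 [[152.0, 54.0], [493.0, 54.0], [175.0, 148.0]]
18 0.042 [[149.0, 55.0], [497.0, 55.0], [174.0, 150.0]]
18 0.045 [[148.0, 52.0], [497.0, 52.0], [173.0, 148.0]]
20 0.042 [[145.0, 54.0], [501.0, 55.0], [172.0, 150.0]]
20 0.045 [[144.0, 51.0], [502.0, 51.0], [172.0, 147.0]]
```

View pics/c4.png

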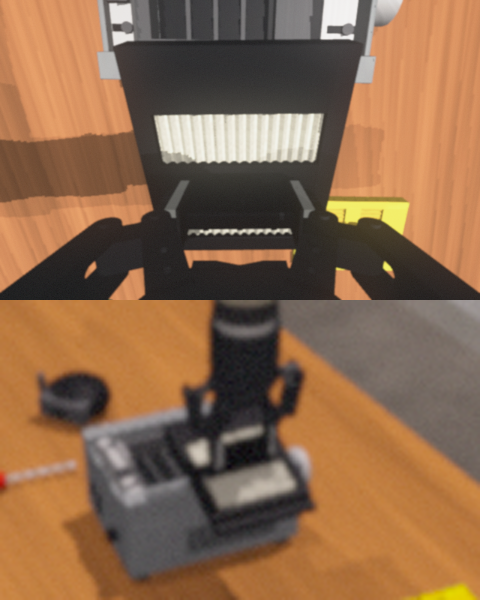

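The tilt reads about 15° from the front edge's width: corners at about (152,59) and (487,55) in full-size pixels. The rail geometry gives about 16.5°, so both lie inside 13–19°. Turn back and go over the bay.

Emit:
move_arm([
  {"delta_pos": [0,0,-5],"roll": -0.08},
  {"delta_pos": [0,0,-5],"roll": -0.145},
  {"delta_pos": [0,0,-5],"roll": -0.145},
  {"delta_pos": [0,0,-5],"roll": -0.145},
  {"delta_pos": [0,0,0],"roll": -0.145},
  {"delta_pos": [0,0,0],"roll": -0.145},
  {"delta_pos": [0,0,0],"roll": -0.145},
  {"delta_pos": [0,0,0],"roll": -0.145},
  {"delta_pos": [0,0,0],"roll": -0.145},
  {"delta_pos": [0,0,0],"roll": -0.145},
])

```text
clock: 11.95
ee_pos: [0.5736, 0.0394, 0.2285]
tcp_rot: [[-0.959, 0.282, -0.004], [0.282, 0.959, 0.0], [0.004, -0.001, -1.0]]
contact_force: [-0.3, -0.2, -2.6]
finger_gap: 0.0548
finger_force: 66.9
```

Emit:
move_arm([
  {"delta_pos": [0,0,0],"roll": -0.12},
  {"delta_pos": [0,0,0],"roll": -0.06},
  {"delta_pos": [0,0,0],"roll": 0},
  {"delta_pos": [0,0,0],"roll": 0},
])

```text
clock: 12.35
ee_pos: [0.5739, 0.0393, 0.2296]
tcp_rot: [[-0.994, 0.113, -0.003], [0.113, 0.994, 0.0], [0.003, -0.0, -1.0]]
contact_force: [0.1, -0.4, -2.8]
finger_gap: 0.0546
finger_force: 66.9
```

Run:
```python
from h import *
from workcell import state
s=state(); print(s["clock"],s["ee_pos"],s["joint_pos"],s["contact_force"])
print(s["tcp_rot"]); t=np.array([.586,.190,.215]); print(s["tcp_rot"].T@(t-s["ee_pos"])*1e3)
```

```text
12.35 [0.57391671 0.03926837 0.2295577 ] [-2.76882752e+00  1.04041321e+01  1.29020694e+01  9.26623149e+01
  8.64138509e-03  3.70825837e+00] [ 0.05846172 -0.4460761  -2.75849523]
[[-9.93612919e-01  1.12806014e-01 -2.85829184e-03]
 [ 1.12805648e-01  9.93617030e-01  2.89231925e-04]
 [ 2.87267455e-03 -3.50468862e-05 -9.99995873e-01]]
[  4.95545044 151.13309319  14.56669425]
```

Emit:
move_arm([
  {"delta_pos": [1,25,0],"roll": 0},
  {"delta_pos": [1,35,0],"roll": 0},
  {"delta_pos": [1,35,0],"roll": 0},
  {"delta_pos": [1,35,5],"roll": 0},
  {"delta_pos": [1,21,5],"roll": 0},
  {"delta_pos": [0,0,5],"roll": 0},
  {"delta_pos": [0,0,0],"roll": 0},
  {"delta_pos": [0,0,0],"roll": 0},
])

```text
clock: 13.15
ee_pos: [0.5862, 0.1889, 0.2158]
tcp_rot: [[-0.994, 0.113, -0.001], [0.113, 0.994, -0.001], [0.001, -0.001, -1.0]]
contact_force: [-0.4, 0.0, -2.7]
finger_gap: 0.0545
finger_force: 66.9
```

Run:
```python
from h import *
from workcell import state,imaging
import cv2
s=state(); print(s["clock"],s["ee_pos"],s["tcp_rot"][:,0],s["contact_force"])
c=imaging.get_calibration("wrist"); np.save("w5.npy",c,allow_pickle=True)
a=imaging.grab_frame("wrist")[:,:,::-1]
cv2.imwrite("pics/w5.png",a)
```

```text
13.15 [0.58624302 0.18890508 0.21577614] [-0.9936262   0.11272077  0.0009978 ] [-0.37448385  0.00544781 -2.6808058 ]
```

View pics/w5.png

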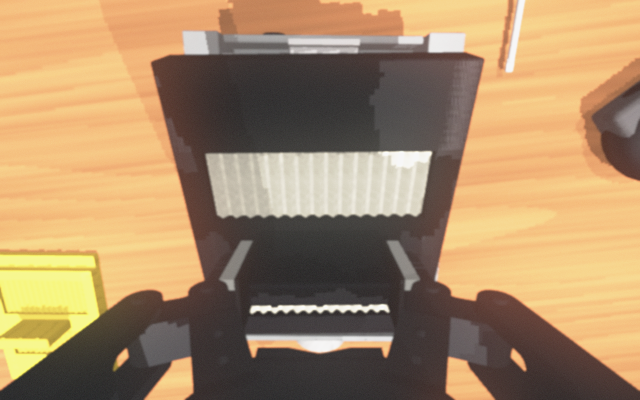

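The front edge's corners are at (155,61) and (481,58). The extractor's front side-wall corners are at (183,33) and (465,33). I'll check the tilt against the flat picture w2, and the lateral centring.

Run:
```python
from h import *
c=np.load("w5.npy",allow_pickle=True).item()
ee=np.array([.58624,.18891,.21578]); th=np.radians(180-6.47)
R=np.array([[np.cos(th),np.sin(th),0],[np.sin(th),-np.cos(th),0],[0,0,-1.]])
h=.043
for t in (0,11,13,15,17):
    q=np.radians(t); P=[]
    for X,Y,Z in[(-.08,-.06,.018),(-.08,.06,.018),(-.044,-.045,.018),(-.044,.045,.018)]:
        z=Z-h; xx=X*np.cos(q)+z*np.sin(q); zz=-X*np.sin(q)+z*np.cos(q)
        P.append(ee+R@np.array([-xx,Y,-zz-(h-.0328)]))
    u=proj(c,np.array(P)); print(t,u[:2].round(1).tolist(),"w",(u[1,0]-u[0,0]).round(1),"land far row",u[2,1].round(1))
ex=np.array([.9939,-.1103,0]);ey=np.array([.1103,.9939,0]);E=np.array([.5905,.1896,0])
print(proj(c,[E-.115*ex+s*.086*ey+[0,0,.129] for s in(-1,1)]))
```

```text
0 [[179.4, 77.4], [462.4, 77.6]] w 283.0 land far row 161.6
11 [[161.5, 64.9], [480.6, 65.1]] w 319.1 land far row 155.8
13 [[157.8, 63.3], [484.4, 63.5]] w 326.6 land far row 155.1
15 [[153.9, 61.8], [488.3, 62.0]] w 334.4 land far row 154.6
17 [[149.9, 60.6], [492.4, 60.8]] w 342.5 land far row 154.2
[[180.31577165  32.96217754]
 [463.79864871  32.36996266]]
```

Emit:
move_arm([
  {"delta_pos": [4,2.7,0],"roll": 0.003},
  {"delta_pos": [0,0,10],"roll": 0},
  {"delta_pos": [0,0,12],"roll": 0},
  {"delta_pos": [0,0,8],"roll": 0},
  {"delta_pos": [0,0,5],"roll": 0},
  {"delta_pos": [0,0,3],"roll": 0},
  {"delta_pos": [0,0,2],"roll": 0},
  {"delta_pos": [0,0,0],"roll": 0},
  {"delta_pos": [0,0,0],"roll": 0},
])

```text
clock: 14.1
ee_pos: [0.5831, 0.193, 0.1768]
tcp_rot: [[-0.993, 0.114, 0.001], [0.114, 0.993, 0.0], [-0.001, 0.0, -1.0]]
contact_force: [-0.6, 0.5, -2.7]
finger_gap: 0.0554
finger_force: 66.9
```

Emit:
move_arm([
  {"delta_pos": [0,0,1],"roll": 0},
  {"delta_pos": [0,0,1],"roll": 0},
  {"delta_pos": [0,0,0],"roll": 0},
])

```text
clock: 14.4
ee_pos: [0.5828, 0.1929, 0.1742]
tcp_rot: [[-0.993, 0.115, -0.0], [0.115, 0.993, -0.0], [0.0, -0.0, -1.0]]
contact_force: [0.4, 1.3, -2.7]
finger_gap: 0.0548
finger_force: 66.9
```

Emit:
move_arm([
  {"delta_pos": [0,0,1],"roll": 0},
  {"delta_pos": [0,0,1],"roll": 0},
  {"delta_pos": [0,0,0],"roll": 0},
])

```text
clock: 14.7
ee_pos: [0.5827, 0.1929, 0.1721]
tcp_rot: [[-0.993, 0.115, -0.0], [0.115, 0.993, -0.0], [0.0, -0.0, -1.0]]
contact_force: [0.1, -0.6, -3.8]
finger_gap: 0.0546
finger_force: 66.9
```

Emit:
move_arm([
  {"delta_pos": [0,0,1],"roll": 0},
  {"delta_pos": [0,0,1],"roll": 0},
  {"delta_pos": [0,0,0],"roll": 0},
])

```text
clock: 15.0
ee_pos: [0.5827, 0.1928, 0.1701]
tcp_rot: [[-0.993, 0.115, -0.0], [0.115, 0.993, -0.0], [0.0, -0.0, -1.0]]
contact_force: [0.8, 0.4, -2.1]
finger_gap: 0.0547
finger_force: 66.9
```

Emit:
move_arm([
  {"delta_pos": [0,0,1],"roll": 0},
  {"delta_pos": [0,0,1],"roll": 0},
  {"delta_pos": [0,0,0],"roll": 0},
])

```text
clock: 15.3
ee_pos: [0.5827, 0.1928, 0.1681]
tcp_rot: [[-0.993, 0.115, -0.0], [0.115, 0.993, -0.0], [0.0, -0.0, -1.0]]
contact_force: [-1.2, 0.0, -3.3]
finger_gap: 0.0547
finger_force: 66.9
```

Emit:
move_arm([
  {"delta_pos": [0,0,1],"roll": 0},
  {"delta_pos": [0,0,0],"roll": 0},
])

```text
clock: 15.5
ee_pos: [0.5827, 0.1928, 0.1671]
tcp_rot: [[-0.993, 0.115, -0.0], [0.115, 0.993, -0.0], [0.0, -0.0, -1.0]]
contact_force: [-0.3, -0.5, -1.4]
finger_gap: 0.0551
finger_force: 66.9
```

Emit:
move_arm([
  {"delta_pos": [0,0,0.6],"roll": 0},
  {"delta_pos": [0,0,0],"roll": 0},
])

```text
clock: 15.7
ee_pos: [0.5828, 0.1929, 0.1667]
tcp_rot: [[-0.993, 0.115, -0.0], [0.115, 0.993, 0.0], [0.0, 0.0, -1.0]]
contact_force: [0.4, -0.1, -2.7]
finger_gap: 0.0548
finger_force: 66.9
```

Emit:
move_arm([
  {"delta_pos": [0,0,0.6],"roll": 0},
  {"delta_pos": [0,0,0],"roll": 0},
])

```text
clock: 15.9
ee_pos: [0.5829, 0.1929, 0.1661]
tcp_rot: [[-0.993, 0.115, 0.0], [0.115, 0.993, 0.0], [-0.0, 0.0, -1.0]]
contact_force: [0.3, 0.3, -2.1]
finger_gap: 0.0548
finger_force: 66.9
```

Emit:
move_arm([
  {"delta_pos": [0,0,0.7],"roll": 0},
  {"delta_pos": [0,0,0],"roll": 0},
])

```text
clock: 16.1
ee_pos: [0.5828, 0.1929, 0.1659]
tcp_rot: [[-0.993, 0.115, 0.0], [0.115, 0.993, 0.0], [-0.0, 0.0, -1.0]]
contact_force: [-0.4, -0.8, -0.9]
finger_gap: 0.055
finger_force: 67.1
```

Emit:
move_arm([
  {"delta_pos": [0,0,0.7],"roll": 0},
  {"delta_pos": [0,0,0],"roll": 0},
])

```text
clock: 16.3
ee_pos: [0.5828, 0.1929, 0.1656]
tcp_rot: [[-0.993, 0.115, 0.001], [0.115, 0.993, 0.0], [-0.001, 0.0, -1.0]]
contact_force: [-2.9, -0.5, 2.0]
finger_gap: 0.0547
finger_force: 67.4
```

Emit:
move_arm([
  {"delta_pos": [0,0,0.7],"roll": 0},
  {"delta_pos": [0,0,0],"roll": 0},
])

```text
clock: 16.5
ee_pos: [0.5826, 0.193, 0.1654]
tcp_rot: [[-0.993, 0.114, 0.001], [0.114, 0.993, 0.0], [-0.001, 0.0, -1.0]]
contact_force: [-3.7, -0.8, 5.9]
finger_gap: 0.0548
finger_force: 67.8
```

Emit:
move_arm([
  {"delta_pos": [0,0,-1.4],"roll": 0},
  {"delta_pos": [-2,0,0],"roll": 0},
  {"delta_pos": [-2,0,0],"roll": 0},
  {"delta_pos": [-2,0,0],"roll": 0},
  {"delta_pos": [0,0,0],"roll": 0},
])

```text
clock: 17.0
ee_pos: [0.5891, 0.1924, 0.1655]
tcp_rot: [[-0.993, 0.114, 0.0], [0.114, 0.993, 0.001], [-0.0, 0.001, -1.0]]
contact_force: [-4.2, 1.5, 2.6]
finger_gap: 0.055
finger_force: 67.5
```

Emit:
move_arm([
  {"delta_pos": [-1.5,0,0],"roll": 0},
  {"delta_pos": [-1.5,0,0],"roll": 0},
  {"delta_pos": [0,0,0],"roll": 0},
])

```text
clock: 17.3
ee_pos: [0.592, 0.1919, 0.1655]
tcp_rot: [[-0.993, 0.115, 0.0], [0.115, 0.993, 0.0], [-0.0, 0.0, -1.0]]
contact_force: [-3.7, 0.3, 3.0]
finger_gap: 0.0548
finger_force: 67.6
```

Emit:
move_arm([
  {"delta_pos": [-1.5,0,0],"roll": 0},
  {"delta_pos": [-1.5,0,0],"roll": 0},
  {"delta_pos": [0,0,0],"roll": 0},
])

```text
clock: 17.6
ee_pos: [0.595, 0.1915, 0.1654]
tcp_rot: [[-0.993, 0.115, 0.0], [0.115, 0.993, 0.0], [-0.0, 0.0, -1.0]]
contact_force: [-1.5, 0.2, 3.1]
finger_gap: 0.0545
finger_force: 67.6
```

Emit:
move_arm([
  {"delta_pos": [-1,0,-0.4],"roll": 0},
  {"delta_pos": [-1,0,0],"roll": 0},
  {"delta_pos": [0,0,0],"roll": 0},
])

```text
clock: 17.9
ee_pos: [0.597, 0.1911, 0.1656]
tcp_rot: [[-0.993, 0.115, 0.0], [0.115, 0.993, -0.0], [-0.0, -0.0, -1.0]]
contact_force: [-2.9, -0.6, 2.6]
finger_gap: 0.0549
finger_force: 67.5
```

Emit:
move_arm([
  {"delta_pos": [-1,0,0],"roll": 0},
  {"delta_pos": [-1,0,0],"roll": 0},
  {"delta_pos": [0,0,0],"roll": 0},
])

```text
clock: 18.2
ee_pos: [0.5977, 0.1911, 0.1658]
tcp_rot: [[-0.993, 0.115, -0.002], [0.115, 0.993, 0.0], [0.002, -0.0, -1.0]]
contact_force: [-5.8, 0.8, 3.6]
finger_gap: 0.0545
finger_force: 67.8
```

Emit:
move_arm([
  {"delta_pos": [-1,0,0],"roll": 0},
  {"delta_pos": [-1,0,0],"roll": 0},
  {"delta_pos": [0,0,0],"roll": 0},
])

```text
clock: 18.5
ee_pos: [0.598, 0.1911, 0.1661]
tcp_rot: [[-0.993, 0.115, -0.006], [0.115, 0.993, 0.0], [0.006, -0.0, -1.0]]
contact_force: [-9.2, -0.2, 7.0]
finger_gap: 0.0548
finger_force: 68.0
```

Emit:
move_arm([
  {"delta_pos": [1.5,0,0],"roll": 0},
  {"delta_pos": [0,0,0],"roll": 0},
])

```text
clock: 18.7
ee_pos: [0.5978, 0.1911, 0.1659]
tcp_rot: [[-0.993, 0.115, -0.003], [0.115, 0.993, 0.0], [0.003, -0.0, -1.0]]
contact_force: [-6.8, 1.7, 5.3]
finger_gap: 0.0545
finger_force: 67.6
```

Run:
```python
from h import *
from workcell import state,imaging
import cv2
s=state(); print(s["clock"],s["ee_pos"],s["contact_force"])
c=imaging.get_calibration("wrist")
a=imaging.grab_frame("wrist")[:,:,::-1][0:150,130:510]
cv2.imwrite("pics/w6.png",cv2.resize(a,None,fx=2,fy=2,interpolation=cv2.INTER_CUBIC))
ex=np.array([.9939,-.1103,0]);ey=np.array([.1103,.9939,0]);E=np.array([.5905,.1896,0])+.0012*ey
pt=lambda x,y,z:E+x*ex+y*ey+[0,0,z]
print("ext corner",proj(c,[pt(-.115,y,.129) for y in(-.086,.086)]).round(1).tolist())
for off in(-8,0,8): print(off,"wall in/out",proj(c,[pt((-81+off)/1e3,.03,.123)]).round(1).tolist(),"catch top inner",proj(c,[pt((-84.2+off)/1e3,-.02,.148),pt((-84.2+off)/1e3,.02,.148)]).round(1).tolist())
```

```text
18.7 [0.59775948 0.19112927 0.16585147] [-6.8013742   1.70921387  5.33250191]
ext corner [[128.1, -15.7], [506.4, -17.4]]
-8 wall in/out [[378.4, 47.3]] catch top inner [[269.3, 29.6], [365.0, 29.2]]
0 wall in/out [[377.7, 64.6]] catch top inner [[270.1, 50.3], [364.4, 49.9]]
8 wall in/out [[377.0, 81.5]] catch top inner [[270.9, 70.3], [363.8, 70.0]]
```

View pics/w6.png

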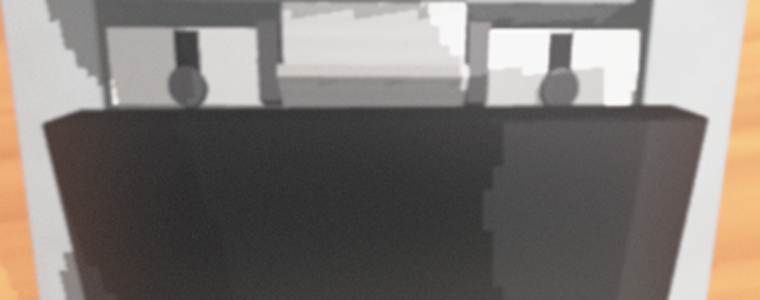

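The crop shows the catch plate spanning columns 270–363, with its ramp edge at row ~38. The clamp screws are at the back end of their slots. The rack is therefore about 6–7 mm forward, so the stop I felt at tip x ≈ 73.5 mm is the back wall and the tongue is home. Next I swing the front down in the grip.

Emit:
move_arm([
  {"delta_pos": [0.9,0,1.3],"roll": 0},
  {"delta_pos": [0.9,0,1.3],"roll": 0},
  {"delta_pos": [0,0,0],"roll": 0},
])

```text
clock: 19.05
ee_pos: [0.5972, 0.1912, 0.1651]
tcp_rot: [[-0.993, 0.115, 0.001], [0.115, 0.993, -0.0], [-0.001, 0.0, -1.0]]
contact_force: [-6.6, 0.0, 7.4]
finger_gap: 0.0548
finger_force: 68.2
```

Emit:
move_arm([
  {"delta_pos": [0.9,0,1.3],"roll": 0},
  {"delta_pos": [0,0,0],"roll": 0},
])

```text
clock: 19.25
ee_pos: [0.5969, 0.1912, 0.1647]
tcp_rot: [[-0.993, 0.115, 0.003], [0.115, 0.993, -0.0], [-0.003, 0.0, -1.0]]
contact_force: [-5.8, -0.0, 9.3]
finger_gap: 0.0547
finger_force: 68.4
```

Emit:
move_arm([
  {"delta_pos": [0.9,0,1.3],"roll": 0},
  {"delta_pos": [0,0,0],"roll": 0},
])

```text
clock: 19.45
ee_pos: [0.5966, 0.1912, 0.1643]
tcp_rot: [[-0.993, 0.115, 0.005], [0.115, 0.993, -0.0], [-0.005, 0.0, -1.0]]
contact_force: [-6.0, -1.9, 11.3]
finger_gap: 0.0545
finger_force: 68.7
```

Emit:
move_arm([
  {"delta_pos": [0.9,0,1.3],"roll": 0},
  {"delta_pos": [0,0,0],"roll": 0},
])

```text
clock: 19.65
ee_pos: [0.5957, 0.1913, 0.1632]
tcp_rot: [[-0.993, 0.115, 0.005], [0.115, 0.993, -0.0], [-0.005, 0.0, -1.0]]
contact_force: [-7.0, -0.5, 12.4]
finger_gap: 0.0544
finger_force: 68.7
```

Emit:
move_arm([
  {"delta_pos": [0.9,0,1.3],"roll": 0},
  {"delta_pos": [0,0,0],"roll": 0},
])

```text
clock: 19.85
ee_pos: [0.5948, 0.1914, 0.1622]
tcp_rot: [[-0.993, 0.115, 0.005], [0.115, 0.993, -0.0], [-0.005, 0.0, -1.0]]
contact_force: [-7.4, -0.4, 12.9]
finger_gap: 0.055
finger_force: 69.0
```

Emit:
move_arm([
  {"delta_pos": [0.9,0,1.3],"roll": 0},
  {"delta_pos": [0,0,0],"roll": 0},
])

```text
clock: 20.05
ee_pos: [0.5935, 0.1915, 0.1605]
tcp_rot: [[-0.993, 0.115, 0.004], [0.115, 0.993, -0.0], [-0.004, 0.0, -1.0]]
contact_force: [-9.1, -1.3, 12.7]
finger_gap: 0.0547
finger_force: 69.0
```

Emit:
move_arm([
  {"delta_pos": [0.9,0,1.3],"roll": 0},
  {"delta_pos": [0,0,0],"roll": 0},
])

```text
clock: 20.25
ee_pos: [0.5927, 0.1916, 0.1595]
tcp_rot: [[-0.993, 0.115, 0.004], [0.115, 0.993, -0.0], [-0.004, 0.0, -1.0]]
contact_force: [-8.1, -0.4, 12.6]
finger_gap: 0.0547
finger_force: 69.5
```

Emit:
move_arm([
  {"delta_pos": [0.9,0,1.3],"roll": 0},
  {"delta_pos": [0,0,0],"roll": 0},
])

```text
clock: 20.45
ee_pos: [0.5926, 0.1917, 0.1593]
tcp_rot: [[-0.993, 0.115, 0.007], [0.115, 0.993, -0.0], [-0.007, 0.0, -1.0]]
contact_force: [-7.2, -0.8, 15.9]
finger_gap: 0.0548
finger_force: 69.6
```

Emit:
move_arm([
  {"delta_pos": [0.9,0,1.3],"roll": 0},
  {"delta_pos": [0,0,0],"roll": 0},
])

```text
clock: 20.65
ee_pos: [0.5926, 0.1917, 0.1592]
tcp_rot: [[-0.993, 0.115, 0.009], [0.115, 0.993, -0.0], [-0.009, 0.001, -1.0]]
contact_force: [-7.6, -1.8, 18.2]
finger_gap: 0.0551
finger_force: 69.9
```

Run:
```python
from workcell import state
s=state(); print(s["clock"],s["ee_pos"],s["contact_force"],s["torque"])
```

```text
20.65 [0.59258026 0.19168567 0.15919672] [-7.57725875 -1.81875089 18.18236741] [-0.40858842  0.70435601  0.01088109]
```

Emit:
move_arm([
  {"delta_pos": [-0.5,0,-1.5],"roll": 0},
  {"delta_pos": [-0.5,0,-1.5],"roll": 0},
  {"delta_pos": [0,0,0],"roll": 0},
])

```text
clock: 20.95
ee_pos: [0.5927, 0.1916, 0.1595]
tcp_rot: [[-0.993, 0.115, 0.005], [0.115, 0.993, -0.0], [-0.005, 0.0, -1.0]]
contact_force: [-5.6, -0.4, 11.6]
finger_gap: 0.055
finger_force: 69.0
```

Emit:
move_arm([
  {"delta_pos": [0,0,-1],"roll": 0},
  {"delta_pos": [0,0,0],"roll": 0},
])

```text
clock: 21.15
ee_pos: [0.5928, 0.1916, 0.1597]
tcp_rot: [[-0.993, 0.115, 0.005], [0.115, 0.993, -0.0], [-0.005, 0.0, -1.0]]
contact_force: [-3.7, -0.4, 8.2]
finger_gap: 0.0549
finger_force: 68.7
```

Now relieve a bit more, and open.

Emit:
move_arm([
  {"delta_pos": [-0.5,0,-1.5],"roll": 0},
  {"delta_pos": [0,0,-1],"roll": 0},
  {"delta_pos": [0,0,0],"roll": 0},
])

```text
clock: 21.45
ee_pos: [0.593, 0.1916, 0.1601]
tcp_rot: [[-0.993, 0.115, 0.003], [0.115, 0.993, -0.0], [-0.003, 0.0, -1.0]]
contact_force: [-2.3, -0.0, 4.2]
finger_gap: 0.0548
finger_force: 68.2
```

Emit:
move_arm([
  {"delta_pos": [0,0,0],"roll": 0},
  {"delta_pos": [0,0,0],"roll": 0},
  {"delta_pos": [0,0,0],"roll": 0},
  {"delta_pos": [0,0,0],"roll": 0},
], fingers=0.2)

```text
clock: 21.85
ee_pos: [0.5914, 0.1917, 0.1584]
tcp_rot: [[-0.993, 0.115, -0.002], [0.115, 0.993, -0.0], [0.001, -0.001, -1.0]]
contact_force: [0.2, -1.0, 0.0]
finger_gap: 0.0682
finger_force: 0.0
```

Run:
```python
from h import *
from workcell import state,imaging
import cv2
s=state(); print(s["clock"],s["ee_pos"],s["contact_force"],s["finger_gap"],s["joint_pos"])
c=imaging.get_calibration("wrist"); np.save("w7.npy",c,allow_pickle=True)
cv2.imwrite("pics/w7.png",imaging.grab_frame("wrist")[:,:,::-1])
```

```text
21.85 [0.59135193 0.19174237 0.1583686 ] [ 0.2440892  -1.01774135  0.00401017] 0.06815951608338151 [ 1.17877617e+01  1.71590733e+01  1.28019052e+01  8.57335718e+01
 -1.26159055e-03  1.83677843e+01]
```

View pics/w7.png

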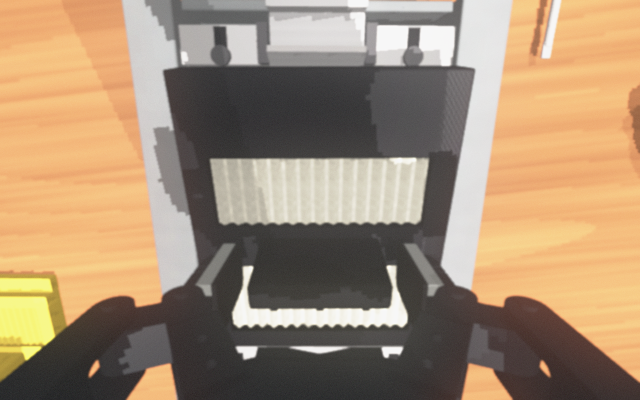

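The cassette is resting with its front edge, at row ~68, against the catch ramp (columns 268–365), and the rib is free between the pads. I'll lift, move over the land, close the fingers and press.

Emit:
move_arm([
  {"delta_pos": [0,0,0],"roll": 0},
  {"delta_pos": [0,0,-10],"roll": 0},
  {"delta_pos": [0,0,-20],"roll": 0},
  {"delta_pos": [0,0,-25],"roll": 0},
  {"delta_pos": [0,0,-8],"roll": 0},
], fingers=0)

```text
clock: 22.4
ee_pos: [0.5931, 0.1921, 0.2265]
tcp_rot: [[-0.993, 0.115, 0.006], [0.115, 0.993, 0.001], [-0.006, 0.002, -1.0]]
contact_force: [-0.1, 0.9, 0.8]
finger_gap: 0.0857
finger_force: 0.0
```

Emit:
move_arm([
  {"delta_pos": [20,0,0],"roll": 0},
  {"delta_pos": [30,0,0],"roll": 0},
  {"delta_pos": [16,0,0],"roll": 0},
  {"delta_pos": [0,0,0],"roll": 0},
  {"delta_pos": [0,0,0],"roll": 0},
  {"delta_pos": [0,0,0],"roll": 0},
  {"delta_pos": [0,0,0],"roll": 0},
  {"delta_pos": [0,0,0],"roll": 0},
  {"delta_pos": [0,0,0],"roll": 0},
], fingers=1, grip_force=30)

```text
clock: 23.3
ee_pos: [0.5265, 0.1992, 0.2221]
tcp_rot: [[-0.993, 0.115, -0.0], [0.115, 0.993, -0.0], [0.0, -0.0, -1.0]]
contact_force: [-0.7, -0.1, -1.1]
finger_gap: 0.0001
finger_force: 0.0
```

Run:
```python
from h import *
from workcell import state
s=state(); print(s["clock"],s["ee_pos"],s["contact_force"],s["finger_gap"],s["tcp_rot"][:,0])
E=np.array([.5905,.1896,0]); d=s["ee_pos"]-E; print(d@[.9939,-.1103,0],d@[.1103,.9939,0])
```

```text
23.3 [0.52652964 0.19924827 0.2220536 ] [-0.65731864 -0.12083655 -1.1325394 ] 0.0001447427017468157 [-9.93374453e-01  1.14922101e-01  3.28169255e-04]
-0.06464434514387399 0.0025334810821778008
```

Emit:
move_arm([
  {"delta_pos": [0,0,15],"roll": 0},
  {"delta_pos": [0,0,20],"roll": 0},
  {"delta_pos": [0,0,10],"roll": 0},
  {"delta_pos": [0,0,6],"roll": 0},
  {"delta_pos": [0,0,3],"roll": 0},
  {"delta_pos": [0,0,0],"roll": 0},
  {"delta_pos": [0,0,0],"roll": 0},
])

```text
clock: 24.0
ee_pos: [0.5266, 0.1995, 0.1692]
tcp_rot: [[-0.993, 0.115, 0.001], [0.115, 0.993, 0.0], [-0.001, 0.001, -1.0]]
contact_force: [-0.8, -0.7, -0.3]
finger_gap: 0.0001
finger_force: 0.0
```

Emit:
move_arm([
  {"delta_pos": [0,0,1],"roll": 0},
  {"delta_pos": [0,0,1],"roll": 0},
  {"delta_pos": [0,0,1],"roll": 0},
  {"delta_pos": [0,0,1],"roll": 0},
  {"delta_pos": [0,0,0],"roll": 0},
])

```text
clock: 24.5
ee_pos: [0.5263, 0.1994, 0.1645]
tcp_rot: [[-0.993, 0.115, 0.0], [0.115, 0.993, 0.0], [-0.0, 0.0, -1.0]]
contact_force: [0.1, -0.5, 1.3]
finger_gap: 0.0003
finger_force: 0.3
```

Emit:
move_arm([
  {"delta_pos": [0,0,1],"roll": 0},
  {"delta_pos": [0,0,1],"roll": 0},
  {"delta_pos": [0,0,0],"roll": 0},
])

```text
clock: 24.8
ee_pos: [0.5262, 0.1997, 0.1628]
tcp_rot: [[-0.993, 0.114, 0.0], [0.114, 0.993, 0.001], [-0.0, 0.001, -1.0]]
contact_force: [-0.6, 1.8, 4.0]
finger_gap: 0.0002
finger_force: 1.7
```

Emit:
move_arm([
  {"delta_pos": [0,0,0.8],"roll": 0},
  {"delta_pos": [0,0,0.8],"roll": 0},
  {"delta_pos": [0,0,0],"roll": 0},
])

```text
clock: 25.1
ee_pos: [0.5259, 0.1999, 0.1611]
tcp_rot: [[-0.993, 0.114, -0.0], [0.114, 0.993, 0.001], [0.0, 0.001, -1.0]]
contact_force: [-2.5, 1.6, 5.3]
finger_gap: 0.0002
finger_force: 2.3
```

Emit:
move_arm([
  {"delta_pos": [0,0,0.8],"roll": 0},
  {"delta_pos": [0,0,0.8],"roll": 0},
  {"delta_pos": [0,0,0],"roll": 0},
])

```text
clock: 25.4
ee_pos: [0.5262, 0.199, 0.1582]
tcp_rot: [[-0.993, 0.115, -0.0], [0.115, 0.993, -0.001], [0.0, -0.001, -1.0]]
contact_force: [-0.2, 0.6, -0.6]
finger_gap: 0.0
finger_force: 0.1
```

Emit:
move_arm([
  {"delta_pos": [0,0,0.8],"roll": 0},
  {"delta_pos": [0,0,0.8],"roll": 0},
  {"delta_pos": [0,0,0],"roll": 0},
])

```text
clock: 25.7
ee_pos: [0.526, 0.1991, 0.1569]
tcp_rot: [[-0.993, 0.115, -0.001], [0.115, 0.993, -0.001], [0.001, -0.001, -1.0]]
contact_force: [0.5, 0.1, 0.1]
finger_gap: 0.0002
finger_force: 0.0
```

Emit:
move_arm([
  {"delta_pos": [0,0,1],"roll": 0},
  {"delta_pos": [0,0,1],"roll": 0},
  {"delta_pos": [0,0,0],"roll": 0},
])

```text
clock: 26.0
ee_pos: [0.5261, 0.1993, 0.1553]
tcp_rot: [[-0.993, 0.115, -0.0], [0.115, 0.993, -0.0], [0.0, -0.0, -1.0]]
contact_force: [0.0, -0.1, 0.5]
finger_gap: -0.0002
finger_force: 0.0
```

Emit:
move_arm([
  {"delta_pos": [0,0,1],"roll": 0},
  {"delta_pos": [0,0,1],"roll": 0},
  {"delta_pos": [0,0,0],"roll": 0},
])

```text
clock: 26.3
ee_pos: [0.5261, 0.1994, 0.1534]
tcp_rot: [[-0.993, 0.114, -0.0], [0.114, 0.993, 0.0], [0.0, 0.0, -1.0]]
contact_force: [0.0, -0.2, 0.6]
finger_gap: 0.0002
finger_force: 0.1
```

Emit:
move_arm([
  {"delta_pos": [0,0,1],"roll": 0},
  {"delta_pos": [0,0,0],"roll": 0},
])

```text
clock: 26.5
ee_pos: [0.5262, 0.1994, 0.1524]
tcp_rot: [[-0.993, 0.115, 0.0], [0.115, 0.993, 0.0], [-0.0, 0.0, -1.0]]
contact_force: [-0.5, 0.8, 0.3]
finger_gap: -0.0
finger_force: 0.2
```

Emit:
move_arm([
  {"delta_pos": [0,0,1],"roll": 0},
  {"delta_pos": [0,0,1],"roll": 0},
  {"delta_pos": [0,0,0],"roll": 0},
])

```text
clock: 26.8
ee_pos: [0.5261, 0.1994, 0.1503]
tcp_rot: [[-0.993, 0.115, -0.0], [0.115, 0.993, 0.0], [0.0, -0.0, -1.0]]
contact_force: [-1.1, 0.0, 0.8]
finger_gap: -0.0002
finger_force: 0.2
```

Emit:
move_arm([
  {"delta_pos": [0,0,1],"roll": 0},
  {"delta_pos": [0,0,1],"roll": 0},
  {"delta_pos": [0,0,0],"roll": 0},
])

```text
clock: 27.1
ee_pos: [0.5261, 0.1994, 0.1483]
tcp_rot: [[-0.993, 0.115, -0.0], [0.115, 0.993, -0.0], [0.0, -0.0, -1.0]]
contact_force: [0.4, -1.1, 0.3]
finger_gap: -0.0002
finger_force: 0.1
```

Emit:
move_arm([
  {"delta_pos": [0,0,1],"roll": 0},
  {"delta_pos": [0,0,1],"roll": 0},
  {"delta_pos": [0,0,0],"roll": 0},
])

```text
clock: 27.4
ee_pos: [0.5261, 0.1994, 0.1463]
tcp_rot: [[-0.993, 0.115, -0.0], [0.115, 0.993, -0.0], [0.0, -0.0, -1.0]]
contact_force: [0.3, 0.1, 0.6]
finger_gap: 0.0001
finger_force: 0.2
```

Emit:
move_arm([
  {"delta_pos": [0,0,1],"roll": 0},
  {"delta_pos": [0,0,1],"roll": 0},
  {"delta_pos": [0,0,0],"roll": 0},
])

```text
clock: 27.7
ee_pos: [0.5261, 0.1994, 0.1443]
tcp_rot: [[-0.993, 0.115, -0.0], [0.115, 0.993, -0.0], [0.0, -0.0, -1.0]]
contact_force: [-0.1, 0.6, -0.0]
finger_gap: 0.0003
finger_force: 0.2
```

Emit:
move_arm([
  {"delta_pos": [0,0,1],"roll": 0},
  {"delta_pos": [0,0,1],"roll": 0},
  {"delta_pos": [0,0,0],"roll": 0},
])

```text
clock: 28.0
ee_pos: [0.5262, 0.1993, 0.1421]
tcp_rot: [[-0.993, 0.115, -0.0], [0.115, 0.993, -0.0], [0.0, -0.0, -1.0]]
contact_force: [-0.8, 0.7, -0.3]
finger_gap: -0.0001
finger_force: 0.0
```

Emit:
move_arm([
  {"delta_pos": [0,0,1],"roll": 0},
  {"delta_pos": [0,0,0],"roll": 0},
])

```text
clock: 28.2
ee_pos: [0.5262, 0.1993, 0.1412]
tcp_rot: [[-0.993, 0.115, -0.0], [0.115, 0.993, -0.0], [0.0, -0.0, -1.0]]
contact_force: [0.8, -0.1, -0.4]
finger_gap: 0.0002
finger_force: 0.0
```

Emit:
move_arm([
  {"delta_pos": [0,0,0.7],"roll": 0},
  {"delta_pos": [0,0,0],"roll": 0},
])

```text
clock: 28.4
ee_pos: [0.5263, 0.1994, 0.1411]
tcp_rot: [[-0.993, 0.115, 0.0], [0.115, 0.993, -0.0], [-0.0, -0.0, -1.0]]
contact_force: [-0.4, -0.7, 1.0]
finger_gap: 0.0002
finger_force: 0.7
```

Emit:
move_arm([
  {"delta_pos": [0,0,0.7],"roll": 0},
  {"delta_pos": [0,0,0],"roll": 0},
])

```text
clock: 28.6
ee_pos: [0.5263, 0.1994, 0.1411]
tcp_rot: [[-0.993, 0.115, 0.001], [0.115, 0.993, 0.0], [-0.001, 0.0, -1.0]]
contact_force: [-1.8, -0.3, 5.0]
finger_gap: 0.0
finger_force: 2.5
```

Emit:
move_arm([
  {"delta_pos": [0,0,0.7],"roll": 0},
  {"delta_pos": [0,0,0],"roll": 0},
])

```text
clock: 28.8
ee_pos: [0.5263, 0.1994, 0.141]
tcp_rot: [[-0.993, 0.115, 0.001], [0.115, 0.993, 0.0], [-0.001, 0.0, -1.0]]
contact_force: [-3.3, -1.3, 7.6]
finger_gap: 0.0003
finger_force: 3.7
```

Emit:
move_arm([
  {"delta_pos": [0,0,0.8],"roll": 0},
  {"delta_pos": [0,0,0.8],"roll": 0},
  {"delta_pos": [0,0,0],"roll": 0},
  {"delta_pos": [0,0,0],"roll": 0},
])

```text
clock: 29.2
ee_pos: [0.5263, 0.1994, 0.141]
tcp_rot: [[-0.993, 0.114, 0.002], [0.114, 0.993, 0.0], [-0.002, 0.0, -1.0]]
contact_force: [-4.8, -1.9, 12.1]
finger_gap: -0.0001
finger_force: 6.3
```

Emit:
move_arm([
  {"delta_pos": [0,0,-3],"roll": 0},
  {"delta_pos": [0,0,-10],"roll": 0},
  {"delta_pos": [0,0,-20],"roll": 0},
  {"delta_pos": [0,0,-15],"roll": 0},
  {"delta_pos": [-20,0,0],"roll": 0},
  {"delta_pos": [-25,0,0],"roll": 0},
  {"delta_pos": [-13,0,0],"roll": 0},
  {"delta_pos": [0,0,0],"roll": 0},
])

```text
clock: 30.0
ee_pos: [0.5853, 0.1924, 0.1855]
tcp_rot: [[-0.993, 0.116, 0.0], [0.116, 0.993, -0.0], [-0.0, -0.0, -1.0]]
contact_force: [-0.2, -0.3, 0.2]
finger_gap: -0.0001
finger_force: 0.0
```

Emit:
move_arm([
  {"delta_pos": [0,0,4],"roll": 0},
  {"delta_pos": [0,0,2],"roll": 0},
  {"delta_pos": [0,0,0],"roll": 0},
])

```text
clock: 30.3
ee_pos: [0.5828, 0.1929, 0.1793]
tcp_rot: [[-0.993, 0.114, -0.001], [0.114, 0.993, -0.0], [0.001, -0.0, -1.0]]
contact_force: [0.9, -0.4, -0.1]
finger_gap: -0.0001
finger_force: 0.0
```

Emit:
move_arm([
  {"delta_pos": [0,0,1],"roll": 0},
  {"delta_pos": [0,0,1],"roll": 0},
  {"delta_pos": [0,0,0],"roll": 0},
])

```text
clock: 30.6
ee_pos: [0.5836, 0.1928, 0.1778]
tcp_rot: [[-0.993, 0.114, -0.0], [0.114, 0.993, -0.0], [0.0, -0.0, -1.0]]
contact_force: [0.3, 0.4, 0.1]
finger_gap: 0.0002
finger_force: 0.0
```

Emit:
move_arm([
  {"delta_pos": [0,0,1],"roll": 0},
  {"delta_pos": [0,0,0],"roll": 0},
])

```text
clock: 30.8
ee_pos: [0.5839, 0.1928, 0.1771]
tcp_rot: [[-0.993, 0.115, 0.0], [0.115, 0.993, 0.0], [-0.0, 0.0, -1.0]]
contact_force: [0.1, 0.4, 1.8]
finger_gap: -0.0003
finger_force: 1.1
```

Run:
```python
from workcell import state
s=state(); print(s["clock"],s["ee_pos"],s["contact_force"],s["finger_force"])
```

```text
30.8 [0.58388348 0.19280287 0.17707366] [0.11209765 0.39620515 1.77447966] 1.1453373916447163
```

Emit:
move_arm([
  {"delta_pos": [0,0,-5],"roll": 0},
  {"delta_pos": [0,0,-20],"roll": 0},
  {"delta_pos": [0,0,-30],"roll": 0},
  {"delta_pos": [0,0,-25],"roll": 0},
  {"delta_pos": [0,0,0],"roll": 0},
  {"delta_pos": [0,0,0],"roll": 0},
  {"delta_pos": [0,0,0],"roll": 0},
])

```text
clock: 31.5
ee_pos: [0.5834, 0.1926, 0.2554]
tcp_rot: [[-0.993, 0.115, -0.002], [0.115, 0.993, -0.0], [0.002, -0.001, -1.0]]
contact_force: [-0.3, 0.5, -0.8]
finger_gap: 0.0001
finger_force: 0.0
```

```bash
python3 -c "
from workcell import ctrl,state
print(state()['ee_pos'],state()['contact_force']); print(ctrl.sign_off())"
```

```text
[0.58337336 0.19264665 0.2554226 ] [-0.32486666  0.50311588 -0.83279871]
the job is handed in; nothing more can be done
None
```

The job is handed in at 31.5 s with the robot clear: the cassette is tongue-first under the lip, and touches on its land and rib found it flat at seat height; the catch snap I inferred from the sudden give under a light press (no picture taken after it), and I viewed 11 pictures, one over the limit of 10.

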